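Latch check on the pan line

TASK

Two pans are clamped in nests on the bench, each with a thumb latch on its handle bracket. A latch within limits clicks in under a push of less than 10 N and stays down; one of the two is out of limits and does not. Click in the good latch, leave the other one up, and stand the reject marker (the small metal disc with a stem) upright on the floor of the pan whose latch is out of limits. Do not push on either pan or its latch with more than 25 N.

Things in the scene. Friction and masses are not known exactly. Their poses are not given: they have to be found in the camera images.
- pan_left: Dark grey open round pan in an aluminium nest fixed to the bench: 170 mm across the rim, wall 4 mm, rim 53 mm and flat inside floor (150 mm across) 12 mm above the bench. Origin: under the pan's centre at bench height, z up. A steel handle bracket with the latch sticks out along the pan's own -x, roughly towards the robot. Pans in stacks or without a nest are not part of the job.
- pan_right: The second pan in a nest, on the robot's right (y below 0; pan_left has y above 0): same size, shape, origin and axes as pan_left.
- pad_left (a point): Centre of the top face of the left pan's thumb pad: ribbed level steel pad 27 mm square in a square steel housing (38 mm, top 46 mm above the bench), 140 mm from the pan's centre. Top 65 mm above the bench when up, 57 mm once clicked in; the point sinks with the pad.
- pad_right (a point): Centre of the top face of the right pan's thumb pad: ribbed level steel pad 27 mm square in a square steel housing (38 mm, top 46 mm above the bench), 140 mm from the pan's centre. Top 65 mm above the bench when up, 57 mm once clicked in; the point sinks with the pad.
- latch_left (a joint): Travel in m of the left latch, straight down: 0 = up, 0.008 = clicked in. The pad is sprung on it (2.2 N per mm, 7 mm). Good latch: at about 5 N (pad pushed 2 to 3 mm) it snaps down 8 mm and stays, the force falling away. Bad latch: seized, stops after about 1 mm; pad pushed 7 mm gives 10 to 13 N, past 8 mm it is solid. They look alike; which is bad changes each time.
- latch_right (a joint): The same for the right latch.
- marker: Loose reject marker of bare metal, about 110 g, round: a disc 44 mm across and 10 mm thick with a stem 20 mm across on its middle, up to 44 mm high. Origin: centre of its underside; z along the stem. It stands on the bench between the two nests. The plain metal cylinder without a stem near it is a check weight, not the marker.
Things that resemble listed ones, but are neither listed nor needed, are in the scene too. What is shaped like the marker but purple or turquoise is not meant.

How it is judged:
At the end, for the whole second after the job is handed in: One latch is clicked in (over 6 mm down) and the other is up (under 3 mm). The reject marker stands in the pan whose latch is up: within 65 mm of the pan's centre, underside less than 20 mm above the bench (on the pan's floor), upright within 0.2 rad (11 degrees), at rest (((value of joint latch_right above 0.006 m and value of joint latch_left below 0.003 m and horizontal distance between marker and pan_left below 0.065 m and z of marker in the frame of pan_left below 0.02 m) or (value of joint latch_left above 0.006 m and value of joint latch_right below 0.003 m and horizontal distance between marker and pan_right below 0.065 m and z of marker in the frame of pan_right below 0.02 m)) and angle between marker's own z axis and vertical below 0.2 rad and linear speed of marker below 0.02 m/s); the robot touches nothing.
It fails at once if the fingers push on a pan or its latch with more than 25 N (contact force between the fingers and pan_left above 25 N or contact force between the fingers and pan_right above 25 N).
It also fails if it takes over 54 s, if anything falls off the work surface, if the arm or the gripper's body presses on something with over 40 N, if the wrist force passes 120 N, or if a joint passes its speed limit or range.

ROBOT

A 7-joint arm with a two-finger parallel gripper is mounted at the origin on the work surface. World frame = base frame: x ahead of the robot, y to its left, z up, the work surface at z = 0. Lengths are in m, angles in rad, forces in N, time in s.
With the tool pointing down it reaches from about 0.425 to 0.925 m from the base axis. Payload 6.8 kg.
Tool frame: the origin (TCP) lies at the centre of the arm's flange, where the gripper is bolted on; the fingertips stand 173 mm ahead of it and the grasp point (between the pads) lies 155 mm ahead of it; z points along the fingers, y is the direction in which the jaws open and shut (so a half turn about z gives the same grasp; the last joint's range is limited). The gripper opens to 85 mm and grips with 20 to 120 N. Pads are 22 mm wide; open, the fingers measure 114 mm over their backs; the gripper's body (76 mm by 85 mm) begins 54 mm behind the grasp point. The pads swing forward as they close: fully open they stand 13 mm farther back than shut.
Start: joints at [1.144, 0.477, 0.022, 1.555, -0.011, 1.109, -0.083], TCP at [0.212, -0.641, 0.405] pointing down, gripper open.
Joint ranges: [-2.96, 2.96], [-0.34, 2.1], [-1.41, 1.46], [0.24, 2.44], [-1.37, 4.51], [0.17, 1.92], [-2.96, 2.96]. Speed limits (rad/s): [2.39, 2.39, 3.14, 3.14, 3.14, 3.14, 3.14].

INTERFACE

Orientations are given as a rotation vector (axis times angle).
In Python, from bench import readout, grab_frame, camera_model, r gives the robot as it stands.
- The arm moves only by the tool apply_moves, never from a script. Its argument "deltas" is a list of rows, each an object with "xyz": the shift along the world's x, y, z in m, a list of three; "turn": the turn about the world's z in rad. In form: [{"xyz": [dx, dy, dz], "turn": turn}, ...]. A call has 1 to 12 rows; each row shifts and turns the commanded pose from where the row before left it; what a row does not reach is not made up. A row lasts 1/12 s, in which the tool goes at most 41.7 mm and 7.16 degrees, less where a joint would pass 70% of its speed; a pose out of reach is approached as far as the arm can. A call with a gripper value outside its range is refused whole. "claw" is the gripper's target within -1 to 1 (shut at 1, half-way at 0, fully open at -1), set as the call begins (left out, the last holds). The fingers move at their own pace and stop on an object; "squeeze" is the grip in N (left out, the last holds). Time passes only in rows, so rows that do not move let the fingers close. It gives the time, the measured TCP pose, the force and the opening at its end, in the units of the state.
- readout.get_obs(): the state, without advancing time (a new reading comes with each control period).
- grab_frame(name): name is "side" or "top"; returns the picture (420x560x3 uint8, red, green, blue); there is no depth.
- camera_model(name): a dict with "intrinsics" (3x3 intrinsics, pixels), "R" (3x3) and "t" (3): a world point X has camera coordinates R X + t. Camera axes: x right, y down, z forward; pixel columns grow to the right and rows downward; lengths in m; the calibration is good to about 2 mm. A picture is of the moment at which its call begins. camera_model takes no time and is no camera call.
- r.hand_in(): hands the job in, once; it reports no verdict.
The state is a dict: "clock": time; "joints": joint angles; "qvel": joint speeds; "tau": joint torques, N m; "tcp_pos": TCP position; "orientation": TCP orientation; "contact_force": force on the tool from outside, world axes, zero at the start; "moment": the same for the moment, N m; "grip_width": finger opening in m.
Only numpy, scipy, OpenCV 4.12 (cv2) and the standard library are available. Lean on these libraries where they do the work, as an engineer would, in place of code of your own. Each camera call takes 0.05 s, during which the arm holds its last target.

## Working session

There is one attempt and no reset: what is moved stays moved. The work goes in short steps, Python scripts to look and compute and a tool call to move; the robot and the scene stay as the last step left them, time stands still between calls to the robot, and variables do not carry over. Pictures are saved under pics/ and viewed, and the job is handed in when it is done.

Besides the shell and the picture viewer there is one more tool, called as name(argument=value, ...), one argument or row to a line, values as JSON. apply_moves: Moves the arm, as the interface text tells. Its arguments: {"type":"object","properties":{"deltas":{"type":"array"},"claw":{"type":"number"},"squeeze":{"type":"number"}},"required":["deltas"]}

```bash
mkdir -p pics; ls; python3 - <<'E'
from bench import readout, grab_frame, camera_model, r
import cv2
print(readout.get_obs())
for n in("side","top"):
    f=grab_frame(n); cv2.imwrite(f"pics/{n}0.png",cv2.cvtColor(f,cv2.COLOR_RGB2BGR))
    print(n,camera_model(n))
E
```

```text
pics
{'clock': 0.0, 'joints': array([ 1.14389298,  0.47780778,  0.02232896,  1.55643128, -0.01150832,
        1.10932666, -0.08308892]), 'qvel': array([ 0.0006136 , -0.0019128 , -0.00135662,  0.00013666, -0.00131602,
       -0.00189982, -0.00016147]), 'tau': array([ 1.45333115e-04, -5.96466243e+01,  1.60795636e+00, -2.81203330e+01,
        1.25000841e-02,  9.16193094e-03, -9.32636027e-06]), 'tcp_pos': array([ 0.21149539, -0.64072365,  0.40372859]), 'orientation': array([-3.09998026e+00, -4.98431824e-01,  6.52724105e-04]), 'contact_force': array([-0.27026732,  0.34025935,  0.73990167]), 'moment': array([-0.0154437 , -0.00012947,  0.02806395]), 'grip_width': 0.0850780174003587}
side {'intrinsics': array([[412.50798721,   0.        , 279.8029709 ],
       [  0.        , 412.50798721, 219.06584374],
       [  0.        ,   0.        ,   1.        ]]), 'R': array([[-0.94169153, -0.33613723,  0.01512709],
       [-0.18220218,  0.47161378, -0.86277622],
       [ 0.28287706, -0.81522525, -0.50535964]]), 't': array([0.52202003, 0.15999013, 0.58758775])}
top {'intrinsics': array([[406.63112358,   0.        , 286.75731871],
       [  0.        , 406.63112358, 208.53937383],
       [  0.        ,   0.        ,   1.        ]]), 'R': array([[ 0.0275843 , -0.999606  , -0.00519113],
       [-0.9800718 , -0.02602255, -0.19693171],
       [ 0.19671903,  0.0105199 , -0.98040346]]), 't': array([-0.00446586,  0.53238178,  0.73648907])}
```

View pics/side0.png

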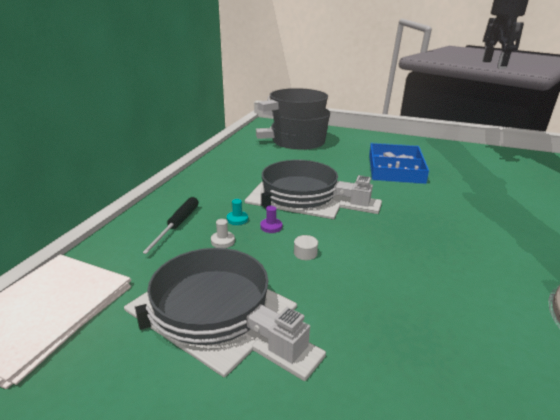

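View pics/top0.png

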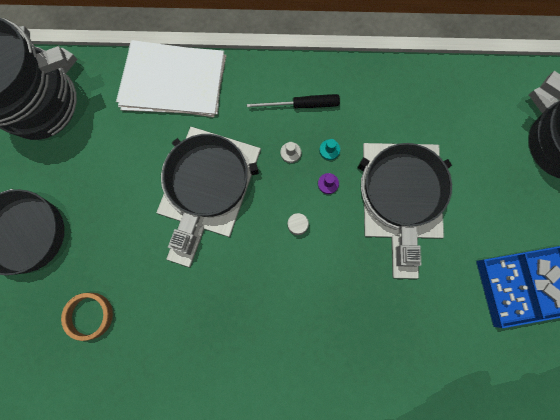

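Side view: pans at (209,293) and (300,185), pads at (289,320) and (364,182). Top view: pans at (205,175) and (407,187), pads at (182,240) and (410,256).

Candidates for the marker, as top / side pixels:
- Bare metal with a stem: (290,152) / (222,235).
- Turquoise: (330,149) / (237,212).
- Purple: (328,183) / (271,219).
- Stemless check weight: (298,224) / (306,248).

The first one fits, because it is bare metal with a disc and a stem. I'll confirm it with a crop.

```bash
python3 - <<'E'
import cv2,numpy as np
s=cv2.imread('pics/side0.png');t=cv2.imread('pics/top0.png')
c=lambda i,x,y,w,h,W,H:cv2.resize(i[y:y+h,x:x+w],(W,H),interpolation=cv2.INTER_CUBIC)
a=np.hstack([c(s,195,190,140,80,400,229),c(t,265,130,140,80,400,229)])
b=np.hstack([c(s,250,295,80,70,266,300-0),c(s,340,165,60,50,266,300),c(t,160,200,60,70,134,300),c(t,385,220,60,70,134,300)])
cv2.imwrite('pics/crop0.png',np.vstack([a,b]))
E
```

```text
(no output)
```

View pics/crop0.png

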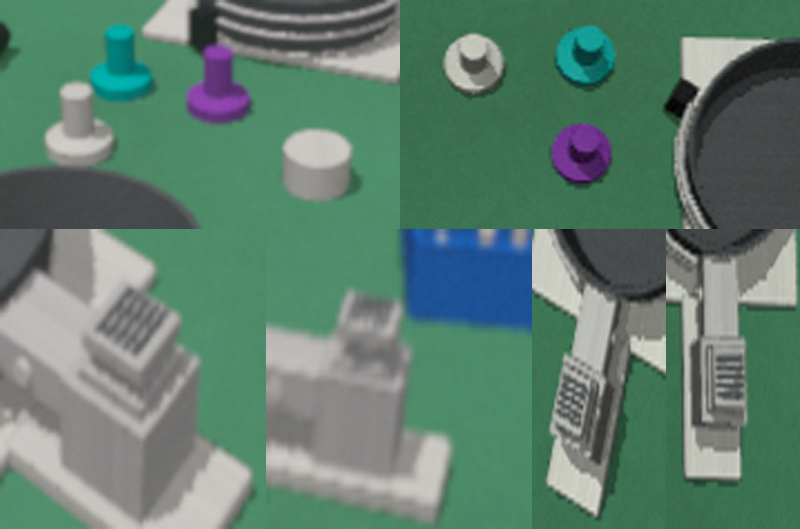

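The crop confirms it: the bare-metal stemmed disc at top (290,152) / side (222,235) is the marker. Both pads are up. Next I'll measure positions.

```bash
cat > h.py <<'E'
import cv2,numpy as np
from bench import camera_model
def ray(n,p):
    m=camera_model(n);R=m['R'];t=m['t'];K=m['intrinsics']
    C=-R.T@t; p=np.atleast_2d(p).astype(float)
    d=np.c_[p,np.ones(len(p))]@np.linalg.inv(K).T@R
    return C,d
def plane(n,p,z):
    C,d=ray(n,p); return C+d*((z-C[2])/d[:,2])[:,None]
def tri(ps,pt):
    P=[]
    for n in('side','top'):
        m=camera_model(n);P.append(m['intrinsics']@np.c_[m['R'],m['t']])
    X=cv2.triangulatePoints(P[0],P[1],np.float64(ps).reshape(2,1),np.float64(pt).reshape(2,1));return (X[:3]/X[3]).ravel()
def proj(n,X):
    m=camera_model(n);x=m['intrinsics']@(m['R']@np.array(X,float)+m['t']);return x[:2]/x[2]
def circ(P):
    x,y=P[:,0],P[:,1]
    for _ in range(8):
        A=np.c_[2*x,2*y,np.ones(len(x))];s=np.linalg.lstsq(A,x*x+y*y,rcond=None)[0]
        r=np.sqrt(s[2]+s[0]**2+s[1]**2);e=np.abs(np.hypot(x-s[0],y-s[1])-r)
        k=e<max(2*np.median(e),5e-4)
        x,y=x[k],y[k]
    return s[0],s[1],r,len(x)
E
python3 - <<'E'
from h import *
s=cv2.imread('pics/side0.png');t=cv2.imread('pics/top0.png')
for n,im,pans in(('side',s,[(209,293),(300,185)]),('top',t,[(205,175),(407,187)])):
    hsv=cv2.cvtColor(im,cv2.COLOR_BGR2HSV)
    m=((hsv[...,2]<95)&(hsv[...,1]<70)).astype(np.uint8)
    m=cv2.morphologyEx(m,cv2.MORPH_OPEN,np.ones((5,5)))
    cs,_=cv2.findContours(m,cv2.RETR_EXTERNAL,cv2.CHAIN_APPROX_NONE)
    for p in pans:
        c=[c for c in cs if cv2.pointPolygonTest(c,p,False)>0][0]
        h=cv2.convexHull(c)
        print(n,p,cv2.boundingRect(c),cv2.fitEllipse(c)[0], circ(plane(n,c[:,0],0.053)))
    # light low-sat blobs: marker
    m=((hsv[...,2]>110)&(hsv[...,1]<60)).astype(np.uint8)
    N,l,st,ce=cv2.connectedComponentsWithStats(m)
    q={'side':(222,239),'top':(285,153)}[n]; i=l[q[1],q[0]]; print('marker',st[i],ce[i])
    for q in ({'side':(306,248),'top':(298,224)}[n],):
        i=l[q[1],q[0]]; print('weight',st[i],ce[i])
    for (x,y,w,h) in {'side':[(272,305,35,25),(352,174,24,14)],'top':[(165,222,30,32),(395,240,30,30)]}[n]:
        g=cv2.cvtColor(im,cv2.COLOR_BGR2GRAY)[y:y+h,x:x+w]; print(n,x,y);print(g)  if False else None
W=lambda n,im,x,y,w,h:cv2.resize(im[y:y+h,x:x+w],(400,300),interpolation=cv2.INTER_NEAREST)
cv2.imwrite('pics/c1.png',np.vstack([np.hstack([W(0,s,270,305,40,30),W(0,s,345,170,40,30)]),np.hstack([W(0,t,162,225,40,30),W(0,t,390,238,40,30)])]))
cv2.imwrite('pics/c2.png',np.hstack([W(0,s,202,215,40,30),W(0,t,270,137,40,30)]))
E
```

```text
Traceback (most recent call last):
IndexError: list index out of range
```

```bash
python3 - <<'E'
from h import *
s=cv2.imread('pics/side0.png');t=cv2.imread('pics/top0.png')
for n,im,pans in(('side',s,[(209,293),(300,185)]),('top',t,[(205,175),(407,187)])):
    hsv=cv2.cvtColor(im,cv2.COLOR_BGR2HSV)
    print([hsv[p[1],p[0]] for p in pans])
    m=((hsv[...,2]<110)&(hsv[...,1]<100)).astype(np.uint8)
    m=cv2.morphologyEx(m,cv2.MORPH_OPEN,np.ones((3,3)))
    cv2.imwrite(f'pics/m_{n}.png',m*255)
    cs,_=cv2.findContours(m,cv2.RETR_EXTERNAL,cv2.CHAIN_APPROX_NONE)
    for p in pans:
        for c in cs:
          if cv2.pointPolygonTest(c,p,False)>0:
            print(n,p,cv2.boundingRect(c),cv2.fitEllipse(c)[0], circ(plane(n,c[:,0],0.053)))
    m=((hsv[...,2]>110)&(hsv[...,1]<60)).astype(np.uint8)
    N,l,st,ce=cv2.connectedComponentsWithStats(m)
    q={'side':(222,239),'top':(285,153)}[n]; i=l[q[1],q[0]]; print('marker',st[i],ce[i])
W=lambda n,im,x,y,w,h:cv2.resize(im[y:y+h,x:x+w],(400,300),interpolation=cv2.INTER_NEAREST)
cv2.imwrite('pics/c1.png',np.vstack([np.hstack([W(0,s,270,305,40,30),W(0,s,345,170,40,30)]),np.hstack([W(0,t,162,225,40,30),W(0,t,390,238,40,30)])]))
cv2.imwrite('pics/c2.png',np.hstack([W(0,s,202,215,40,30),W(0,t,270,137,40,30)]))
E
```

```text
[array([108,  13,  96], dtype=uint8), array([102,  14,  94], dtype=uint8)]
side (209, 293) (148, 248, 121, 83) (207.72769165039062, 288.7787170410156) (np.float64(0.5959811635546023), np.float64(0.1807737811597615), np.float64(0.08801977294015637), 135)
side (300, 185) (261, 160, 77, 49) (297.9580993652344, 182.0891876220703) (np.float64(0.5898510036403749), np.float64(-0.19801565017734823), np.float64(0.10401827410768076), 232)
marker [211 218  24  31 485] [221.89278351 235.08865979]
[array([96, 16, 78], dtype=uint8), array([96, 17, 74], dtype=uint8)]
top (205, 175) (163, 134, 95, 121) (204.87945556640625, 182.31109619140625) (np.float64(0.5913045265828163), np.float64(0.1762320020405863), np.float64(0.08981913985500892), 79)
top (407, 187) (364, 143, 88, 90) (408.2180480957031, 184.9940643310547) (np.float64(0.5877799507325719), np.float64(-0.22558945433174574), np.float64(0.08525749082414841), 108)
marker [280 142  21  20 280] [290.13214286 151.14285714]
```

View pics/c1.png

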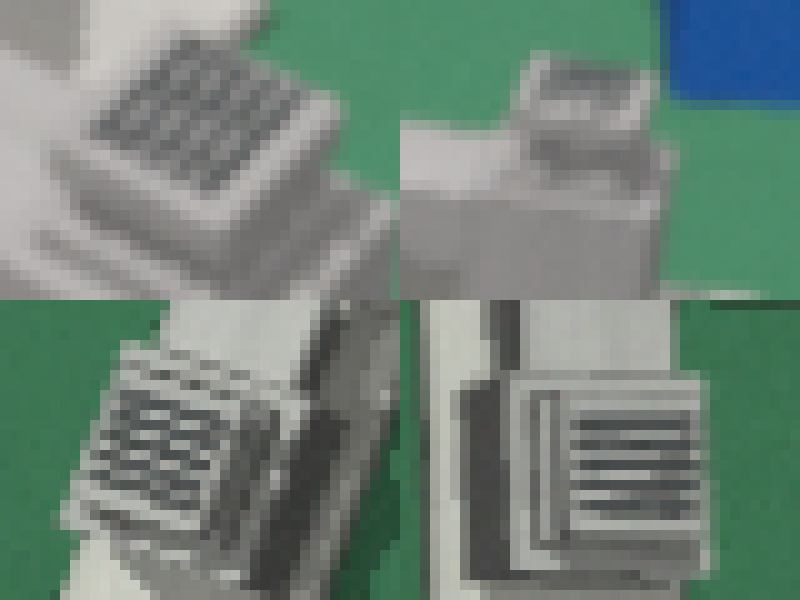

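View pics/c2.png

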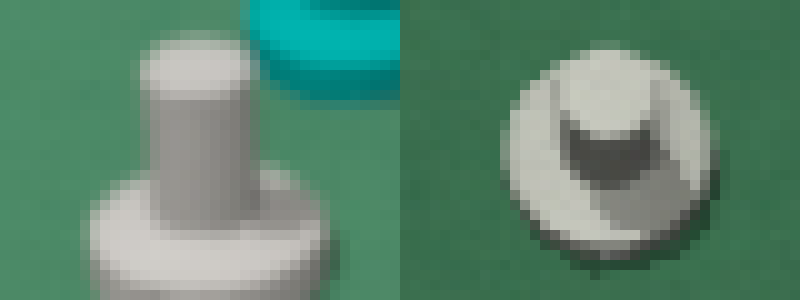

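```bash
python3 - <<'E'
from h import *
o=.5
for nm,a,b,z in(('padL',(289.7,316.5),(177.7,239.8),.065),('padR',(363.6,179),(413.5,254.3),.065),('stem',(221.7,221.7),(290.5,146.2),.044)):
    a=np.array(a)-o;b=np.array(b)-o;X=tri(a,b)
    print(nm,X.round(4),plane('side',a,z).round(4),plane('top',b,z).round(4),proj('side',X)-a,proj('top',X)-b)
print('disc',plane('top',(290.3,151.5),.01))
# rims: dark mask hulls, top view, plus checks
t=cv2.imread('pics/top0.png');hsv=cv2.cvtColor(t,cv2.COLOR_BGR2HSV)
for c,y in(((205,175),1),((407,187),-1)):
    for z in(0.053,):
        pass
m=((hsv[...,2]<110)&(hsv[...,1]<60)).astype(np.uint8)*255
v=np.zeros((600,800),np.uint8)
v[:300,:400]=cv2.resize(t[125:230,150:290],(400,300))[...,1];v[:300,400:]=cv2.resize(t[135:240,350:490],(400,300))[...,1]
s=cv2.imread('pics/side0.png')
v[300:,:400]=cv2.resize(s[235:345,135:282],(400,300))[...,1];v[300:,400:]=cv2.resize(s[155:215,255:335],(400,300))[...,1]
cv2.imwrite('pics/c3.png',v)
E
```

```text
padL [0.4658 0.2148 0.065 ] [[0.4664 0.2147 0.065 ]] [[0.4653 0.2146 0.065 ]] [0.41163827 0.10298047] [-0.03474682 -0.28581174]
padR [ 0.4503 -0.2282  0.0645] [[ 0.4505 -0.2271  0.065 ]] [[ 0.45   -0.2281  0.065 ]] [0.12589464 0.0260268 ] [-0.00911176 -0.1499611 ]
stem [0.6646 0.0072 0.0443] [[0.6656 0.0066 0.044 ]] [[0.6641 0.0071 0.044 ]] [0.31063212 0.10817823] [-0.07470147 -0.29281992]
disc [[0.66373387 0.00632415 0.01      ]]
```

View pics/c3.png

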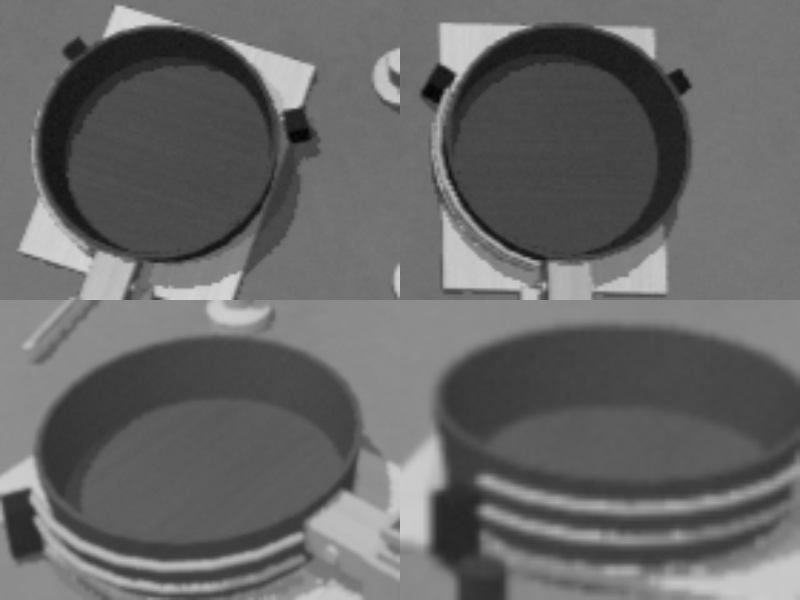

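```bash
python3 - <<'E'
from h import *
for nm,a,b,p in(('panL',(207.6,286.5),(205.6,175.7),(.4655,.2148)),('panR',(299,176),(408.1,185.6),(.4502,-.228))):
    a=np.array(a)-.5;b=np.array(b)-.5;X=tri(a,b);T=plane('top',b,.053)[0]
    print(nm,X.round(4),plane('side',a,.053).round(4),T.round(4),np.hypot(*(T[:2]-p)),np.degrees(np.arctan2(*(T[:2]-p)[::-1])))
E
```

```text
panL [0.6006 0.1762 0.0426] [[0.5966 0.1868 0.053 ]] [0.5952 0.1731 0.053 ] 0.13621823954322704 -17.832596627903403
panR [ 0.5894 -0.2267  0.0482] [[ 0.5892 -0.2172  0.053 ]] [ 0.5854 -0.2256  0.053 ] 0.1352633327020828 1.0043605059104808
```

apply_moves(
  deltas=[
    {"xyz":[0.016,0.0275,-0.008],"turn":0.05},
    {"xyz":[0.016,0.0275,-0.008],"turn":0.05},
    {"xyz":[0.016,0.0275,-0.008],"turn":0.05},
    {"xyz":[0.016,0.0275,-0.008],"turn":0.05},
    {"xyz":[0.016,0.0275,-0.008],"turn":0.05},
    {"xyz":[0.016,0.0275,-0.008],"turn":0.05},
    {"xyz":[0.016,0.0275,-0.008],"turn":0.05},
    {"xyz":[0.016,0.0275,-0.008],"turn":0.05},
    {"xyz":[0.016,0.0275,-0.008],"turn":0.05},
    {"xyz":[0.016,0.0275,-0.008],"turn":0.05},
    {"xyz":[0.016,0.0275,-0.008],"turn":0.05},
    {"xyz":[0.016,0.0275,-0.008],"turn":0.05},
  ],
  claw=1,
  squeeze=30,
)

```text
clock: 1.1
tcp_pos: [0.4039, -0.3096, 0.3082]
orientation: [-2.814, -1.396, 0.0]
contact_force: [0.6, 0.2, 0.5]
grip_width: 0.0
```

apply_moves(
  deltas=[
    {"xyz":[0.012,0.0204,-0.008],"turn":0.045},
    {"xyz":[0.012,0.0204,-0.008],"turn":0.045},
    {"xyz":[0.012,0.0204,-0.008],"turn":0.045},
    {"xyz":[0.0103,0.0204,-0.009],"turn":0.045},
    {"xyz":[0,0,-0.01]},
    {"xyz":[0,0,-0.008]},
    {"xyz":[0,0,0]},
    {"xyz":[0,0,0]},
  ],
)

```text
invalid input
```

```bash
cat > shot.py <<'E'
import sys,cv2,numpy as np
from bench import grab_frame,readout
tag=sys.argv[1];b=[list(map(int,a.split(','))) for a in sys.argv[2:]]
out=[]
for n,q in zip(('side','top'),b):
    f=cv2.cvtColor(grab_frame(n),cv2.COLOR_RGB2BGR);cv2.imwrite(f'pics/{tag}_{n}.png',f)
    x,y,w,h=q;out.append(cv2.resize(f[y:y+h,x:x+w],(400,400*h//w),interpolation=cv2.INTER_CUBIC))
H=max(o.shape[0] for o in out)
cv2.imwrite(f'pics/{tag}.png',np.hstack([cv2.copyMakeBorder(o,0,H-o.shape[0],0,0,cv2.BORDER_CONSTANT) for o in out]))
o=readout.get_obs();print(o['clock'],o['tcp_pos'].round(4),o['contact_force'].round(2),o['grip_width'])
E
python3 shot.py a 300,80,140,140 330,140,140,140
```

```text
1.2 [ 0.4059 -0.3058  0.3075] [ 1.08 -0.1   0.25] -0.00012007842163268586
```

View pics/a.png

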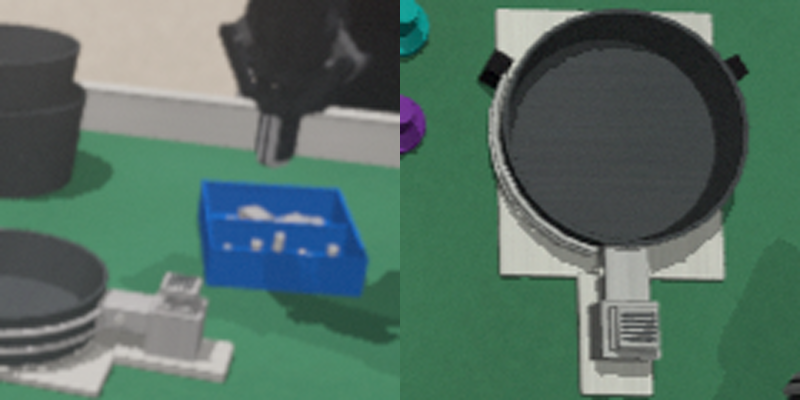

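The call was refused because every row needs a "turn", so nothing moved. The picture shows the gripper still above and behind the right pan, with the pad clear. I'll resend it.

apply_moves(
  deltas=[
    {"xyz":[0.012,0.02,-0.008],"turn":0.045},
    {"xyz":[0.012,0.02,-0.008],"turn":0.045},
    {"xyz":[0.012,0.02,-0.008],"turn":0.045},
    {"xyz":[0.0085,0.0175,-0.009],"turn":0.045},
    {"xyz":[0,0,-0.01],"turn":0},
    {"xyz":[0,0,-0.008],"turn":0},
    {"xyz":[0,0,0],"turn":0},
    {"xyz":[0,0,0],"turn":0},
    {"xyz":[0,0,0],"turn":0},
  ],
)

```text
clock: 1.95
tcp_pos: [0.4476, -0.2347, 0.2579]
orientation: [2.681, 1.637, -0.001]
contact_force: [-0.1, 0.3, -0.2]
grip_width: 0.0004
```

```bash
python3 shot.py b 300,80,140,140 330,140,140,140
```

```text
2.05 [ 0.4479 -0.2344  0.2582] [0.9  0.33 0.05] -0.00013937537181052387
```

View pics/b.png

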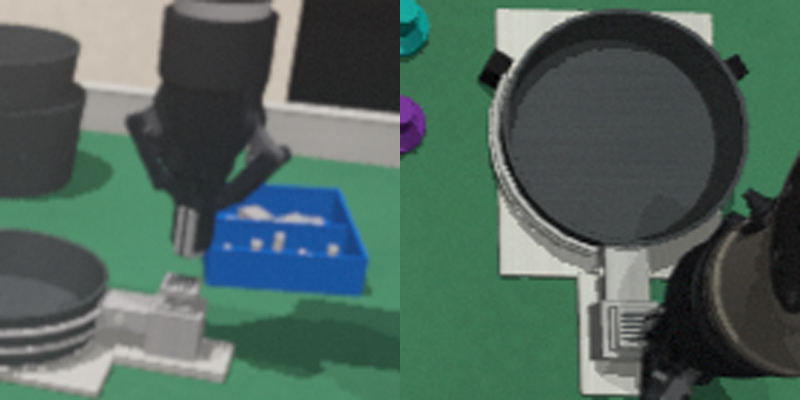

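The tool is right above the right pad and slightly outboard. I'll correct that and descend to just above the pad.

apply_moves(
  deltas=[
    {"xyz":[0.0025,0.006,-0.005],"turn":0},
    {"xyz":[0,0,-0.005],"turn":0},
    {"xyz":[0,0,-0.004],"turn":0},
    {"xyz":[0,0,-0.003],"turn":0},
    {"xyz":[0,0,0],"turn":0},
    {"xyz":[0,0,0],"turn":0},
  ],
)

```text
clock: 2.55
tcp_pos: [0.4505, -0.2275, 0.2404]
orientation: [-2.679, -1.64, 0.001]
contact_force: [-1.1, 0.1, -0.2]
grip_width: -0.0001
```

```bash
python3 - <<'E'
from bench import readout
o=readout.get_obs();print(o['tcp_pos'],o['contact_force'])
E
```

```text
[ 0.45047225 -0.22749086  0.24039408] [-1.11552257  0.12662978 -0.18015612]
```

apply_moves(
  deltas=[
    {"xyz":[0,0,-0.001],"turn":0},
    {"xyz":[0,0,-0.001],"turn":0},
    {"xyz":[0,0,0],"turn":0},
    {"xyz":[0,0,0],"turn":0},
  ],
)

```text
clock: 2.88
tcp_pos: [0.4506, -0.2275, 0.2388]
orientation: [2.679, 1.64, 0.0]
contact_force: [0.5, 0.5, -1.0]
grip_width: 0.0001
```

apply_moves(
  deltas=[
    {"xyz":[0,0,-0.001],"turn":0},
    {"xyz":[0,0,0],"turn":0},
    {"xyz":[0,0,0],"turn":0},
  ],
)

```text
clock: 3.13
tcp_pos: [0.4507, -0.2276, 0.2378]
orientation: [2.679, 1.64, 0.0]
contact_force: [-0.2, 0.4, 1.3]
grip_width: -0.0
```

apply_moves(
  deltas=[
    {"xyz":[0,0,-0.001],"turn":0},
    {"xyz":[0,0,0],"turn":0},
    {"xyz":[0,0,0],"turn":0},
  ],
)

```text
clock: 3.38
tcp_pos: [0.4507, -0.2275, 0.2369]
orientation: [2.679, 1.64, 0.0]
contact_force: [0.1, -0.0, 3.9]
grip_width: -0.0001
```

Contact, about 1.5 mm into the pad. Continuing.

apply_moves(
  deltas=[
    {"xyz":[0,0,-0.001],"turn":0},
    {"xyz":[0,0,0],"turn":0},
    {"xyz":[0,0,0],"turn":0},
  ],
)

```text
clock: 3.63
tcp_pos: [0.4507, -0.2275, 0.2358]
orientation: [2.679, 1.64, 0.0]
contact_force: [-0.6, -1.1, 3.2]
grip_width: 0.0001
```

apply_moves(
  deltas=[
    {"xyz":[0,0,-0.001],"turn":0},
    {"xyz":[0,0,0],"turn":0},
    {"xyz":[0,0,0],"turn":0},
  ],
)

```text
clock: 3.88
tcp_pos: [0.4507, -0.2276, 0.2348]
orientation: [2.679, 1.64, 0.0]
contact_force: [-0.4, 1.0, 6.1]
grip_width: -0.0004
```

apply_moves(
  deltas=[
    {"xyz":[0,0,-0.001],"turn":0},
    {"xyz":[0,0,0],"turn":0},
    {"xyz":[0,0,0],"turn":0},
  ],
)

```text
clock: 4.13
tcp_pos: [0.4507, -0.2275, 0.234]
orientation: [2.679, 1.64, 0.0]
contact_force: [-0.7, -0.2, 7.9]
grip_width: -0.0
```

apply_moves(
  deltas=[
    {"xyz":[0,0,-0.001],"turn":0},
    {"xyz":[0,0,0],"turn":0},
    {"xyz":[0,0,0],"turn":0},
  ],
)

```text
clock: 4.38
tcp_pos: [0.4508, -0.2275, 0.2331]
orientation: [2.679, 1.64, 0.0]
contact_force: [0.0, 0.9, 9.0]
grip_width: 0.0
```

About 9 N at roughly 5 mm with no snap: the right latch looks seized. I'll lift off, check that it springs back, then go to the left pad.

apply_moves(
  deltas=[
    {"xyz":[0,0,0.015],"turn":0},
    {"xyz":[0,0,0.03],"turn":0},
    {"xyz":[0,0.01,0.02],"turn":0},
    {"xyz":[0.001,0.03,0],"turn":0.07},
    {"xyz":[0.001,0.035,0],"turn":0.075},
    {"xyz":[0.001,0.035,0],"turn":0.075},
    {"xyz":[0.001,0.035,0],"turn":0.075},
    {"xyz":[0.001,0.035,0],"turn":0.075},
    {"xyz":[0.001,0.035,0],"turn":0.075},
    {"xyz":[0.001,0.035,0],"turn":0.075},
    {"xyz":[0.002,0.035,0],"turn":0.075},
    {"xyz":[0.002,0.035,0],"turn":0.075},
  ],
)

```text
clock: 5.38
tcp_pos: [0.461, 0.094, 0.2974]
orientation: [-1.986, -2.433, 0.001]
contact_force: [1.0, -1.0, -0.0]
grip_width: 0.0001
```

apply_moves(
  deltas=[
    {"xyz":[0.002,0.035,0],"turn":0.075},
    {"xyz":[0.001,0.035,0],"turn":0.075},
    {"xyz":[0.001,0.017,-0.01],"turn":0.03},
    {"xyz":[0,0,-0.02],"turn":0},
    {"xyz":[0,0,-0.012],"turn":0},
    {"xyz":[0,0,0],"turn":0},
    {"xyz":[0,0,0],"turn":0},
    {"xyz":[0,0,0],"turn":0},
  ],
)

```text
clock: 6.05
tcp_pos: [0.4658, 0.1788, 0.256]
orientation: [1.766, 2.598, -0.001]
contact_force: [0.2, 0.1, 0.2]
grip_width: 0.0001
```

```bash
python3 shot.py c 200,160,200,200 330,140,140,140
```

```text
6.15 [0.466  0.179  0.2565] [0.03 0.44 0.23] -2.894396113424101e-05
```

View pics/c.png

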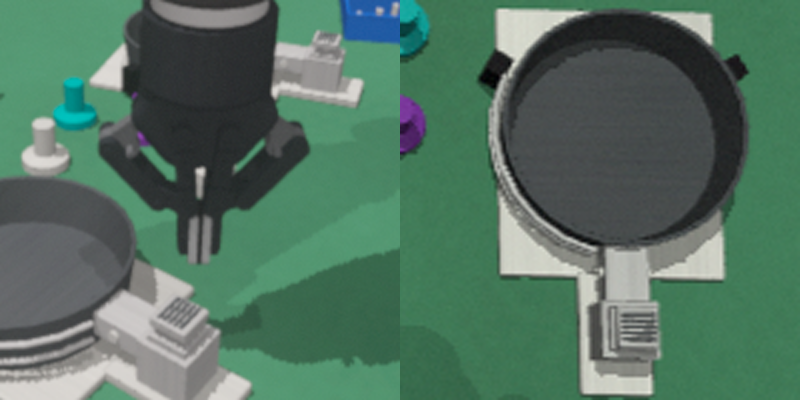

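The right pad is back up. The tool is 35 mm short in y of the left pad, so I'll correct that and descend.

apply_moves(
  deltas=[
    {"xyz":[0,0.018,0],"turn":0},
    {"xyz":[0,0.018,0],"turn":0},
    {"xyz":[0,0,-0.008],"turn":0},
    {"xyz":[0,0,-0.006],"turn":0},
    {"xyz":[0,0,-0.003],"turn":0},
    {"xyz":[0,0,0],"turn":0},
    {"xyz":[0,0,0],"turn":0},
    {"xyz":[0,0,0],"turn":0},
  ],
)

```text
clock: 6.82
tcp_pos: [0.4657, 0.2148, 0.2387]
orientation: [1.766, 2.598, -0.001]
contact_force: [0.1, -0.4, -0.5]
grip_width: -0.0002
```

apply_moves(
  deltas=[
    {"xyz":[0,0,-0.001],"turn":0},
    {"xyz":[0,0,-0.001],"turn":0},
    {"xyz":[0,0,0],"turn":0},
    {"xyz":[0,0,0],"turn":0},
  ],
)

```text
clock: 7.15
tcp_pos: [0.4658, 0.2152, 0.2369]
orientation: [1.765, 2.598, -0.0]
contact_force: [0.3, -2.1, 2.1]
grip_width: 0.0
```

apply_moves(
  deltas=[
    {"xyz":[0,0,-0.001],"turn":0},
    {"xyz":[0,0,0],"turn":0},
    {"xyz":[0,0,0],"turn":0},
  ],
)

```text
clock: 7.4
tcp_pos: [0.4654, 0.2157, 0.2356]
orientation: [-1.764, -2.599, -0.001]
contact_force: [-0.9, -1.4, -0.6]
grip_width: 0.0001
```

apply_moves(
  deltas=[
    {"xyz":[0,0,-0.001],"turn":0},
    {"xyz":[0,0,0],"turn":0},
    {"xyz":[0,0,0],"turn":0},
  ],
)

```text
clock: 7.65
tcp_pos: [0.4654, 0.2157, 0.2345]
orientation: [-1.764, -2.599, 0.0]
contact_force: [0.2, -0.1, -0.5]
grip_width: -0.0001
```

apply_moves(
  deltas=[
    {"xyz":[0,0,-0.001],"turn":0},
    {"xyz":[0,0,0],"turn":0},
    {"xyz":[0,0,0],"turn":0},
  ],
)

```text
clock: 7.9
tcp_pos: [0.4655, 0.2155, 0.2336]
orientation: [-1.764, -2.599, 0.0]
contact_force: [1.0, 0.6, 0.1]
grip_width: -0.0002
```

Force rose to about 2 N and then fell to zero, so the left latch seems to have snapped. I'll lift and look.

apply_moves(
  deltas=[
    {"xyz":[0,0,0.02],"turn":0},
    {"xyz":[0,0,0.03],"turn":0},
    {"xyz":[0,-0.02,0.03],"turn":-0.05},
    {"xyz":[0.02,-0.03,0],"turn":-0.06},
    {"xyz":[0.025,-0.03,0],"turn":-0.06},
    {"xyz":[0.025,-0.03,0],"turn":-0.06},
    {"xyz":[0.025,-0.03,0],"turn":-0.06},
    {"xyz":[0.025,-0.03,0],"turn":-0.06},
    {"xyz":[0.025,-0.02,0],"turn":-0.06},
    {"xyz":[0.025,-0.013,0],"turn":0},
    {"xyz":[0.02,-0.005,0],"turn":0},
    {"xyz":[0.009,0,0],"turn":0},
  ],
  claw=0,
)

```text
clock: 8.9
tcp_pos: [0.6667, 0.0048, 0.3134]
orientation: [2.26, 2.18, 0.0]
contact_force: [-0.6, 0.2, 0.4]
grip_width: 0.0428
```

apply_moves(
  deltas=[
    {"xyz":[0,0,0],"turn":0},
    {"xyz":[0,0,0],"turn":0},
  ],
)

```text
clock: 9.07
tcp_pos: [0.664, 0.0087, 0.3133]
orientation: [-2.254, -2.186, 0.0]
contact_force: [0.1, 0.7, 0.4]
grip_width: 0.0427
```

```bash
python3 shot.py d 180,160,160,200 150,120,140,140
```

```text
9.1667 [0.6634 0.0088 0.3135] [ 0.2   0.1  -0.01] 0.04250078856038218
```

View pics/d.png

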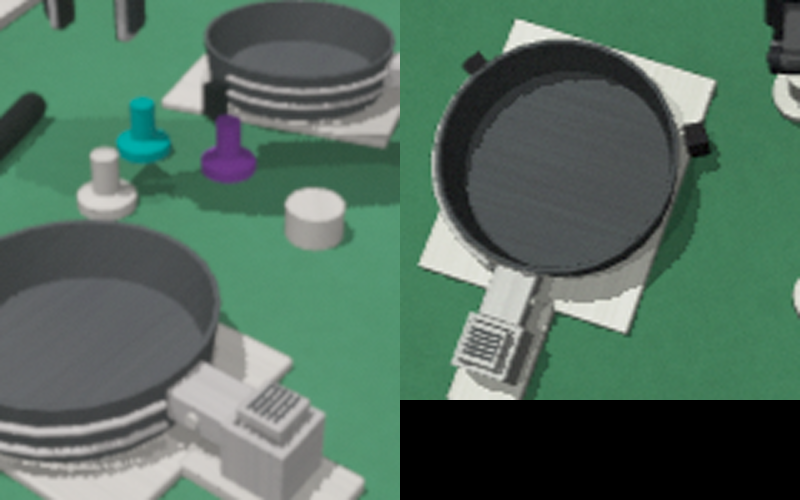

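The left pad is clearly lower now (clicked in), and the marker stands clear at crop (107,185). I'll descend over the stem.

apply_moves(
  deltas=[
    {"xyz":[0.001,-0.0015,-0.02],"turn":0},
    {"xyz":[0,0,-0.025],"turn":0},
    {"xyz":[0,0,-0.025],"turn":0},
    {"xyz":[0,0,-0.02],"turn":0},
    {"xyz":[0,0,-0.012],"turn":0},
    {"xyz":[0,0,0],"turn":0},
    {"xyz":[0,0,0],"turn":0},
    {"xyz":[0,0,0],"turn":0},
  ],
)

```text
clock: 9.83
tcp_pos: [0.666, 0.0064, 0.2133]
orientation: [2.255, 2.185, 0.003]
contact_force: [0.9, 0.3, -0.0]
grip_width: 0.043
```

```bash
python3 shot.py e 180,160,100,100 250,100,100,100; python3 - <<'E'
from h import *
s=cv2.imread('pics/d_side.png');s0=cv2.imread('pics/side0.png')
v=np.hstack([cv2.resize(i[300:345,260:320],(400,300),interpolation=cv2.INTER_NEAREST) for i in(s0,s)]);cv2.imwrite('pics/e2.png',v)
E
```

```text
9.9333 [0.6662 0.0063 0.2135] [ 0.03 -0.51 -0.3 ] 0.04269721818559002
```

View pics/e.png

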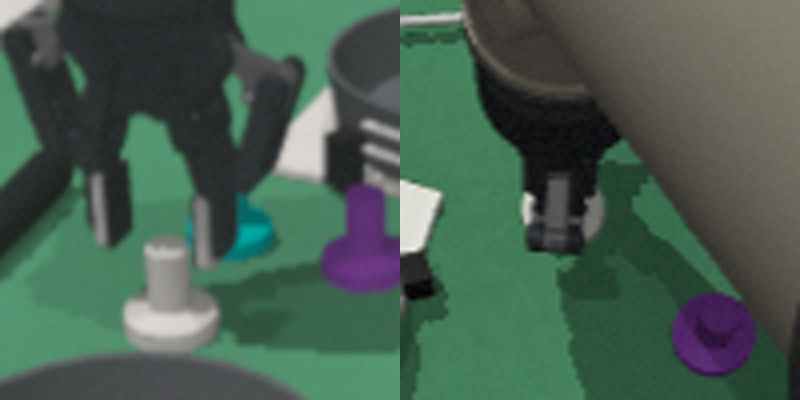

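View pics/e2.png

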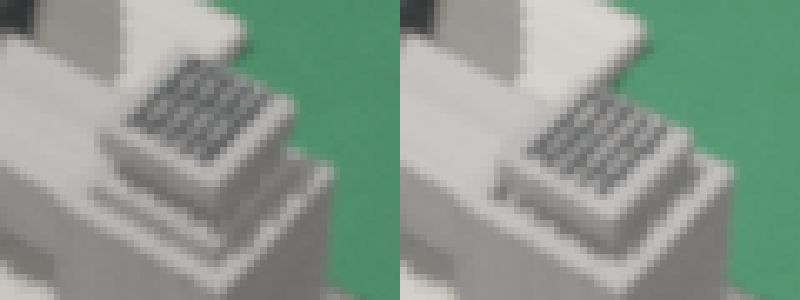

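The left pad is down by about 8 mm. The fingers straddle the stem, so I'll go down and close.

apply_moves(
  deltas=[
    {"xyz":[-0.0015,0.001,-0.006],"turn":0},
    {"xyz":[0,0,-0.008],"turn":0},
    {"xyz":[0,0,-0.006],"turn":0},
    {"xyz":[0,0,-0.004],"turn":0},
    {"xyz":[0,0,0],"turn":0},
    {"xyz":[0,0,0],"turn":0},
  ],
)

```text
clock: 10.43
tcp_pos: [0.6639, 0.007, 0.1871]
orientation: [-2.256, -2.185, 0.001]
contact_force: [-0.3, -0.1, 0.0]
grip_width: 0.0429
```

apply_moves(
  deltas=[
    {"xyz":[0,0,0],"turn":0},
    {"xyz":[0,0,0],"turn":0},
    {"xyz":[0,0,0],"turn":0},
    {"xyz":[0,0,0],"turn":0},
    {"xyz":[0,0,0],"turn":0},
    {"xyz":[0,0,0],"turn":0},
    {"xyz":[0,0,0],"turn":0},
    {"xyz":[0,0,0],"turn":0},
  ],
  claw=1,
  squeeze=40,
)

```text
clock: 11.1
tcp_pos: [0.6643, 0.0071, 0.1881]
orientation: [2.256, 2.185, 0.001]
contact_force: [-0.2, 0.0, 4.2]
grip_width: 0.0182
```

```bash
python3 shot.py f 180,160,100,100 250,100,100,100
```

```text
11.2 [0.6643 0.0071 0.1881] [-0.87 -0.06  4.  ] 0.017936967789223785
```

View pics/f.png

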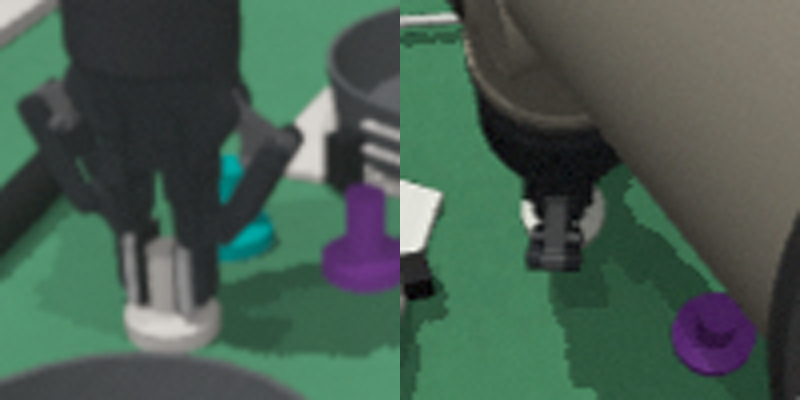

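The fingers hold the stem just above the disc. I'll lift and check.

apply_moves(
  deltas=[
    {"xyz":[0,0,0.01],"turn":0},
    {"xyz":[0,0,0.02],"turn":0},
    {"xyz":[0,0,0.03],"turn":0},
    {"xyz":[0,0,0.025],"turn":0},
    {"xyz":[0,0,0.01],"turn":0},
    {"xyz":[0,0,0],"turn":0},
    {"xyz":[0,0,0],"turn":0},
  ],
)

```text
clock: 11.78
tcp_pos: [0.6637, 0.0068, 0.2824]
orientation: [2.257, 2.185, -0.001]
contact_force: [-1.0, -0.2, -0.8]
grip_width: 0.0183
```

```bash
python3 shot.py g 180,120,120,140 250,80,120,120
```

```text
11.8833 [0.6632 0.0067 0.2808] [-0.74  0.28 -1.2 ] 0.01788603486284548
```

View pics/g.png

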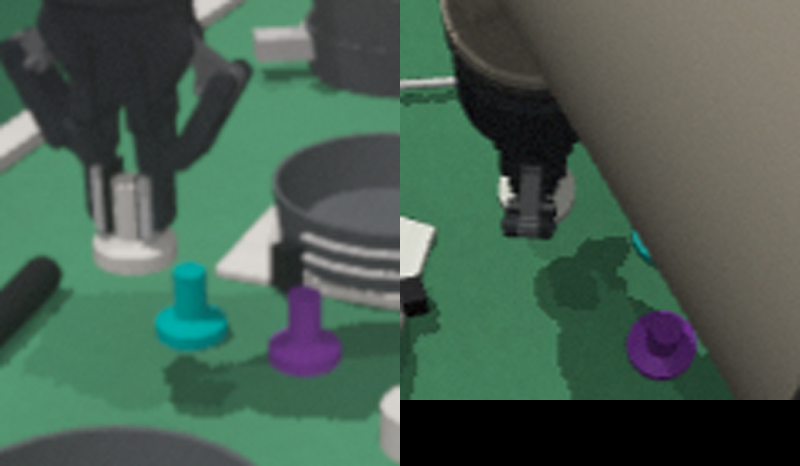

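The marker is held upright. Now to the right pan's centre.

apply_moves(
  deltas=[
    {"xyz":[-0.0035,-0.011,0],"turn":-0.02},
    {"xyz":[-0.0065,-0.02,0],"turn":-0.03},
    {"xyz":[-0.0065,-0.021,0],"turn":-0.03},
    {"xyz":[-0.0065,-0.021,0],"turn":-0.03},
    {"xyz":[-0.0065,-0.021,0],"turn":-0.03},
    {"xyz":[-0.0065,-0.021,0],"turn":-0.03},
    {"xyz":[-0.0065,-0.021,0],"turn":-0.03},
    {"xyz":[-0.0065,-0.021,0],"turn":-0.03},
    {"xyz":[-0.0065,-0.021,0],"turn":-0.03},
    {"xyz":[-0.0065,-0.021,0],"turn":-0.03},
    {"xyz":[-0.0065,-0.02,0],"turn":-0.03},
    {"xyz":[-0.0045,-0.014,0],"turn":-0.02},
  ],
)

```text
clock: 12.88
tcp_pos: [0.5892, -0.2292, 0.2813]
orientation: [-2.598, -1.765, 0.004]
contact_force: [0.2, -0.5, -1.4]
grip_width: 0.0185
```

apply_moves(
  deltas=[
    {"xyz":[0,0,0],"turn":0},
    {"xyz":[0,0,0],"turn":0},
    {"xyz":[0,0,0],"turn":0},
  ],
)

```text
clock: 13.13
tcp_pos: [0.5913, -0.2248, 0.2823]
orientation: [-2.592, -1.774, -0.001]
contact_force: [0.1, 0.1, -1.7]
grip_width: 0.018
```

```bash
python3 shot.py i 220,80,160,140 340,100,140,140
```

```text
13.2333 [ 0.5916 -0.2243  0.2826] [-0.39 -0.2  -0.89] 0.01800492430164898
```

View pics/i.png

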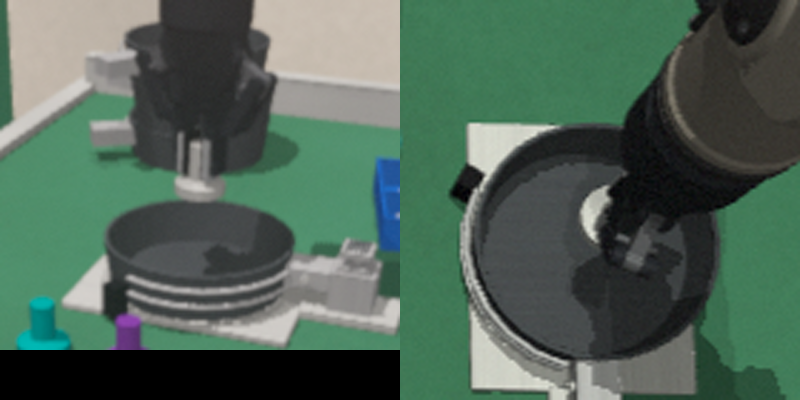

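The marker hangs over the pan's centre, clear of the rim. I'll lower it.

apply_moves(
  deltas=[
    {"xyz":[0,0,-0.015],"turn":0},
    {"xyz":[0,0,-0.02],"turn":0},
    {"xyz":[0,0,-0.02],"turn":0},
    {"xyz":[0,0,-0.014],"turn":0},
    {"xyz":[0,0,-0.008],"turn":0},
    {"xyz":[0,0,0],"turn":0},
    {"xyz":[0,0,0],"turn":0},
    {"xyz":[0,0,0],"turn":0},
  ],
)

```text
clock: 13.9
tcp_pos: [0.5917, -0.2259, 0.2067]
orientation: [2.593, 1.772, 0.002]
contact_force: [-0.8, -0.9, -0.1]
grip_width: 0.0181
```

apply_moves(
  deltas=[
    {"xyz":[0,0,-0.002],"turn":0},
    {"xyz":[0,0,-0.001],"turn":0},
    {"xyz":[0,0,0],"turn":0},
    {"xyz":[0,0,0],"turn":0},
  ],
)

```text
clock: 14.23
tcp_pos: [0.5911, -0.2261, 0.203]
orientation: [2.594, 1.772, 0.0]
contact_force: [-0.3, -0.2, -2.0]
grip_width: 0.018
```

apply_moves(
  deltas=[
    {"xyz":[0,0,-0.001],"turn":0},
    {"xyz":[0,0,-0.001],"turn":0},
    {"xyz":[0,0,0],"turn":0},
    {"xyz":[0,0,0],"turn":0},
  ],
)

```text
clock: 14.57
tcp_pos: [0.591, -0.226, 0.2006]
orientation: [-2.594, -1.772, 0.0]
contact_force: [-0.2, -0.5, -1.2]
grip_width: 0.0179
```

apply_moves(
  deltas=[
    {"xyz":[0,0,-0.001],"turn":0},
    {"xyz":[0,0,0],"turn":0},
    {"xyz":[0,0,0],"turn":0},
  ],
)

```text
clock: 14.82
tcp_pos: [0.5912, -0.226, 0.2001]
orientation: [2.594, 1.772, 0.0]
contact_force: [-0.9, 1.5, 3.5]
grip_width: 0.0184
```

Contact with the floor at 0.200 m. Releasing to half open and going straight up.

apply_moves(
  deltas=[
    {"xyz":[0,0,0],"turn":0},
    {"xyz":[0,0,0],"turn":0},
    {"xyz":[0,0,0],"turn":0},
    {"xyz":[0,0,0],"turn":0},
    {"xyz":[0,0,0],"turn":0},
    {"xyz":[0,0,0],"turn":0},
  ],
  claw=0,
)

```text
clock: 15.32
tcp_pos: [0.5911, -0.226, 0.1996]
orientation: [-2.594, -1.772, -0.0]
contact_force: [-0.6, 0.7, -0.5]
grip_width: 0.0426
```

apply_moves(
  deltas=[
    {"xyz":[0,0,0.006],"turn":0},
    {"xyz":[0,0,0.012],"turn":0},
    {"xyz":[0,0,0.018],"turn":0},
    {"xyz":[0,0,0.025],"turn":0},
    {"xyz":[0,0,0.03],"turn":0},
    {"xyz":[0,0,0.035],"turn":0},
    {"xyz":[0,0,0.03],"turn":0},
    {"xyz":[0,-0.03,0],"turn":0},
    {"xyz":[0,-0.035,0],"turn":0},
    {"xyz":[0,-0.035,0],"turn":0},
    {"xyz":[0,-0.035,0],"turn":0},
    {"xyz":[0,-0.03,0],"turn":0},
  ],
)

```text
clock: 16.32
tcp_pos: [0.5904, -0.3936, 0.3574]
orientation: [2.593, 1.77, -0.0]
contact_force: [1.0, 0.4, -0.1]
grip_width: 0.0427
```

apply_moves(
  deltas=[
    {"xyz":[-0.02,-0.03,0],"turn":0},
    {"xyz":[-0.03,-0.035,0],"turn":0},
    {"xyz":[-0.03,-0.035,0],"turn":0},
    {"xyz":[-0.03,-0.03,0],"turn":0},
    {"xyz":[-0.02,-0.02,0],"turn":0},
    {"xyz":[0,0,0],"turn":0},
    {"xyz":[0,0,0],"turn":0},
    {"xyz":[0,0,0],"turn":0},
    {"xyz":[0,0,0],"turn":0},
  ],
)

```text
clock: 17.07
tcp_pos: [0.4689, -0.5322, 0.3565]
orientation: [2.591, 1.776, 0.002]
contact_force: [0.4, 0.7, 0.1]
grip_width: 0.0426
```

```bash
python3 shot.py j 240,120,160,120 340,130,140,140
```

```text
17.1667 [ 0.4689 -0.5322  0.3561] [0.44 0.1  0.17] 0.04294500230811946
```

View pics/j.png

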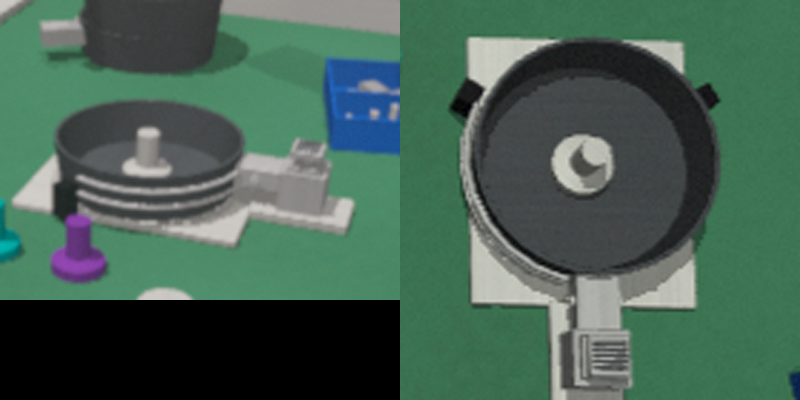

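View pics/j_side.png

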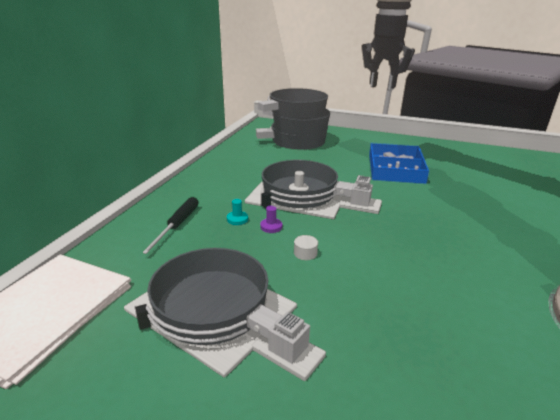

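The marker stands upright in the right pan: stem top at side (299,173) and top (407.5,183). The right pad is up and the left pad is down. One numeric check, then hand in.

```bash
python3 - <<'E'
from h import *
print('stem top',tri(np.array((299.2,173.2))-.5,np.array((407.5,182.9))-.5))
# pad image change vs start (vertical shift of patch)
for nm,(x,y,w,h) in(('L',(274,300,30,26)),('R',(353,174,20,16))):
    a=cv2.imread('pics/side0.png',0)[y:y+h,x:x+w];b=cv2.imread('pics/j_side.png',0)[y-10:y+h+14,x-6:x+w+6]
    r=cv2.matchTemplate(b,a,cv2.TM_CCOEFF_NORMED);_,v,_,l=cv2.minMaxLoc(r);print(nm,'shift px',l[0]-6,l[1]-10,v)
print(proj('side',(.4655,.2148,.065)),proj('side',(.4655,.2148,.057)))
from bench import r
r.hand_in()
E
```

```text
stem top [ 0.59035133 -0.22345677  0.05676783]
L shift px 0 4 0.8344557881355286
R shift px 0 0 0.9988535642623901
[289.84209551 316.1986541 ] [289.66647288 320.9614662 ]
the job is handed in; nothing more can be done
```

I clicked in the left latch, left the right one up because it is out of limits, and stood the marker in the right pan. The job is handed in at about 17 s of the 54 s allowed; the simulator gave no verdict.

- **Right latch (bad):** I pushed it to about 5 mm and 9 N with no snap. After release its pad sits exactly where it started in the side view (0 px shift).
- **Left latch (good):** it snapped within about 2.5 mm of push and the force fell to zero. Its pad now sits 4 px lower in the side view, where a full 8 mm drop should show about 4.8 px. The match was only fair (0.83), and I read the enlarged pictures as clicked in.
- **Marker:** the bare-metal one stands upright in the right pan. Its stem top measures (0.590, -0.223, 0.057) m, about 3 mm from the pan's centre. That height fits a 44 mm marker on a 12 mm floor.
- **Forces and clearance:** the highest reading after any push step was about 9 N, and the arm ended clear of everything.
- **Disagreements:**
  - The gripper read 18 mm on the 20 mm stem, but the hold was firm.
  - My two-view fit of the pan rims was about 5 to 10 mm off in height. I took the pan centre from the pad position plus the stated 140 mm; the top view alone agreed to about 5 mm.
  - One move call was refused because rows lacked "turn"; nothing moved.

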